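Load the laminating press

ROBOT

A 6-joint arm with a two-finger parallel gripper is mounted at the origin on a cart in front of the work surface, level with it; the furniture and walls round the work are solid. World frame = base frame: x ahead of the robot, y to its left, z up, the work surface at z = 0. Lengths are in mm, angles in rad, forces in N, time in s.
With the tool pointing down it reaches from about 275 to 1000 mm from the base axis. Payload 8.4 kg.
Tool frame: the origin (TCP) lies at the very end of the fingers, on their centre line; the grasp point (between the pads) lies 19 mm behind it; z points along the fingers, y is the direction in which the jaws open and shut (so a half turn about z gives the same grasp; the last joint's range is limited). The gripper opens to 85 mm and grips with 20 to 120 N. Pads are 22 mm wide; open, the fingers measure 114 mm over their backs; the gripper's body (76 mm by 85 mm) begins 54 mm behind the grasp point. The pads swing forward as they close: fully open they stand 13 mm farther back than shut.
Start: joints at [-1.224, 0.353, 1.633, -0, 1.155, -0.002], TCP at [213.605, -587.368, 231.281] pointing down, gripper open.
Joint ranges: [-2.63, 2.63], [-0.92, 2.1], [0.06, 2.66], [-1.3, 4.44], [0, 2.69], [-3.02, 3.02]. Speed limits (rad/s): [2.22, 2.22, 2.79, 3.14, 3.14, 3.14].

INTERFACE

Orientations are given as [roll, pitch, yaw] about the fixed x, y, z axes, in that order (R = Rz(yaw) Ry(pitch) Rx(roll)).
In Python, from rig import r gives the robot as it stands.
- The arm moves only by the tool move_arm, never from a script. Its argument "increments" is a list of rows, each an object of numbers: "tx", "ty", "tz": the shift along the tool's x, y, z in cm; "rx", "ry", "rz": the turn, a rotation vector about the tool's x, y, z in degrees; "gripper": the gripper's target within -1 to 1 (fully open at 1, half-way at 0, shut at -1). A call has 1 to 12 rows; each row shifts and turns the commanded pose from where the row before left it, along the tool's axes as they then stand; what a row does not reach is not made up. A row lasts 1/10 s, in which the tool goes at most 50 mm and 8.59 degrees, less where a joint would pass 70% of its speed; a pose out of reach is approached as far as the arm can. A call is refused whole if a number of a shift passes 5 or a number of a turn 8.59, either way. A call with a gripper value outside its range is refused whole. The fingers move at their own pace and stop on an object; "squeeze" is the grip in N (left out, the last holds). Time passes only in rows, so rows that do not move let the fingers close. It gives the time, the measured TCP pose, the force and the opening at its end, in the units of the state.
- r.sense(): the state, without advancing time (a new reading comes with each control period).
- r.grab_frame(name): name is "scene" or "top" or "wrist"; returns (picture, depth): 400x640x3 uint8, red, green, blue; 400x640 float32, mm along the optical axis (not along the pixel's ray), 0 where there is no reading.
- r.camera_model(name): a dict with "fx", "fy", "cx", "cy" (pixels), "R" (3x3) and "t" (3): a world point X has camera coordinates R X + t; the wrist camera has in their place "hand_eye" (4x4, takes a point from camera to tool coordinates, whose origin is the TCP and whose axes are the flange's). Camera axes: x right, y down, z forward; pixel columns grow to the right and rows downward; lengths in mm; the calibration is good to about 2 mm. A picture is of the moment at which its call begins: read the wrist's pose just before it. camera_model takes no time and is no camera call.
- r.sign_off(): hands the job in, once; it reports no verdict.
Trained networks look in the newest picture that a camera, given by its name, has taken for a name from the list of things; names that differ only in an ending like _2 or _b are one class to them, and where a whole thing is asked for, a point or a joint stands for the part that bears it (a point fixed in the world has none). Each returns a list of dicts, best first, with "confidence" (0 to 1); they miss things now and then, are a little off and sometimes report something else, mostly with a low value. They report only what shows in the picture. A call takes as long as a camera call.
- r.cut_out(query, camera): "mask" (400x640 bool, what is visible of it) and "bbox" ([left, top, right, bottom] in pixels, round what is visible of it).
- r.place_of(query, camera): "location" ([row, column] in pixels: a listed point, or the origin of a listed thing).
The state is a dict: "clock": time; "qpos": joint angles; "qvel": joint speeds; "joint_efforts": joint torques, N m; "eef_pos": TCP position; "tcp_rot": TCP orientation; "contact_force": force on the tool from outside, world axes, zero at the start; "wrist_torque": the same for the moment, N m; "opening": opening from 0.0 (shut) to 1.0 (fully open).
Only numpy, scipy, OpenCV 4.12 (cv2) and the standard library are available. Lean on these libraries where they do the work, as an engineer would, in place of code of your own. Each camera call takes 0.05 s, during which the arm holds its last target. There are 200 camera calls.

TASK

Stack the layers of a model's display base in the laminating press: the plain sheet goes onto the one already in there and the sheet with the window on top (they are too wide to grip, but can be slid up the feed ramp). Push the pile square so that all three sheets lie flush against both fences, then close the press lid fully down over them. Leave the two paint jars, the tape roll, the tin and the glue bottle standing where they are.

Things in the scene. Friction and masses are not known exactly. Their poses are not given: they have to be found in the camera images.
- press: Laminating press, fixed on a grey board whose top (18 mm above the worktop) is the ground for everything here. Origin on that board, below where the squared pile's centre belongs: a sheet flush with both fences and turned like the press has x = y = 0. Sheets are fed along +y. A 3 mm floor plate spans x -58 to 67, y -65 to 58 mm; the -x side of the bay is open. Three sheets reach 27 mm height.
- fence_corner (a point): Inner corner of the two fences at floor plate height, (50, 46, 3) mm in the press frame. End fence: inner face at y = 46, 28 mm high, 12 thick, x -50 to 62. Side fence: inner face at x = 50, 30 mm high, 12 thick, y -46 to 46.
- ramp_crest (a point): Top end of the feed ramp, (-10, -58, 21) mm in the press frame: behind it an 18 mm drop to the floor plate. The ramp is a tongue only 50 mm wide (x -35 to 15), so fingers can pass low on both sides of it; the top 8 mm are level, the slope before them is 16 degrees and waxed.
- ramp_toe (a point): Foot of the feed ramp on the board, (-10, -141, 0) mm in the press frame.
- press_lid (a joint): Lid hinge angle of the press, rad: 0 is closed (lid level, underside 1.8 mm above the pile of three), 1.57 is upright. A stiff hinge holds it where it is left; it starts nearly upright.
- lid_hinge (a point): Middle of the lid's hinge line, which runs along the press's x above the end fence, at (0, 53, 33) mm in the press frame. The closed lid is a board 70 mm wide (x), 8 mm thick, centred on the hinge height and reaching 84 mm from the hinge towards -y.
- lid_tip (a point): Middle of the lid's free edge, 84 mm from the hinge, in the middle of its thickness.
- sheet_base: Plain plywood sheet that already lies in the press, askew: 100 mm along its x, 92 mm along its y, 8 mm thick, about 60 g; too wide to grip across. Origin: centre of its underside.
- sheet_core: Plain plywood sheet lying on the board before the feed ramp: 100 mm along its x, 92 mm along its y, 8 mm thick, about 60 g; too wide to grip across. Origin: centre of its underside.
- sheet_frame: Plywood sheet with a window (30 mm along x, 44 mm along y, in its middle), lying on the board on the robot's side of the plain one: 100 mm along its x, 92 mm along its y, 8 mm thick, about 60 g; too wide to grip across. Origin: centre of its underside.
- near_jar: Paint jar, 30 mm across, 39 mm tall, standing on the robot's side of the feed ramp. Origin: centre of its underside.
- far_jar: Paint jar, 30 mm across, 39 mm tall, standing on the far side of the feed ramp. Origin: centre of its underside.
- roll: Roll of tape, 44 mm across, 30 mm high, lying on the robot's side of the press. Origin: centre of its underside.
- tin: Tin of toothpicks, 42 mm across, 66 mm tall, behind the press. Origin: centre of its underside.
- glue: Glue bottle, 35 mm across, 84 mm tall, on the worktop at the back right. Origin: centre of its underside.

How it is judged:
By the outcome, as a careful person would: the job done as asked, in the order asked, and still so for the second after the job is handed in, with the robot touching nothing.
It also fails if it takes over 72 s, if anything falls off the work surface, if the arm or the gripper's body presses on something with over 40 N, if the wrist force passes 120 N, or if a joint passes its speed limit or range.

## Working session

There is one attempt and no reset: what is moved stays moved. The work goes in short steps, Python scripts to look and compute and a tool call to move; the robot and the scene stay as the last step left them, time stands still between calls to the robot, and variables do not carry over. Pictures are saved under pics/ and viewed, about 8 in all and at most 12, crops included, and the job is handed in when it is done.

Besides the shell and the picture viewer there is one more tool, called after "Request:" in YAML: its name, and indented under it one key for each argument. move_arm: Moves the arm, as the interface text tells. Its arguments: {"type":"object","properties":{"increments":{"type":"array","items":{"type":"object","properties":{"tx":{"type":"number"},"ty":{"type":"number"},"tz":{"type":"number"},"rx":{"type":"number"},"ry":{"type":"number"},"rz":{"type":"number"},"gripper":{"type":"number"}}}},"squeeze":{"type":"number"}},"required":["increments"]}

```bash
mkdir -p pics
cat > h.py <<'E'
import numpy as np, cv2
from rig import r
def snap(n):
    p,d=r.grab_frame(n); return p,d
def world(n,row,col,z=None,d=None):
    m=r.camera_model(n); R=np.array(m["R"]);t=np.array(m["t"]).ravel()
    ray=np.array([(col-m["cx"])/m["fx"],(row-m["cy"])/m["fy"],1.])
    C=-R.T@t; v=R.T@ray
    s=(z-C[2])/v[2] if d is None else d
    return C+s*v
def pix(n,X):
    m=r.camera_model(n); c=np.array(m["R"])@np.array(X)+np.array(m["t"]).ravel()
    return np.array([c[1]/c[2]*m["fy"]+m["cy"],c[0]/c[2]*m["fx"]+m["cx"]])
E
python3 - <<'E'
from h import *
ims=[]
for n in ["top","scene"]:
    p,d=snap(n); cv2.imwrite(f"pics/{n}0.png",p[:,:,::-1]); np.save(n+"0.npy",d)
    print(n,{k:np.round(v,3).tolist() if not np.isscalar(v) else v for k,v in r.camera_model(n).items()})
    for q in ["press","fence_corner","ramp_crest","ramp_toe","lid_hinge","lid_tip","sheet_base","sheet_core","sheet_frame","near_jar","far_jar","roll","tin","glue"]:
        try:
            o=r.place_of(q,n)
            print(q,[(np.round(x["location"]).tolist(),round(x["confidence"],2)) for x in o[:2]])
        except Exception as e: print(q,e)
print(r.sense())
E
```

```text
top {'fx': 473.8945002472918, 'fy': 473.8945002472918, 'cx': 321.24493764703186, 'cy': 195.5070636523322, 'R': [[0.007, -1.0, -0.003], [-0.996, -0.007, -0.094], [0.094, 0.004, -0.996]], 't': [-18.717, 588.326, 953.931]}
press [([190.0, 312.0], 0.64)]
fence_corner [([166.0, 224.0], 0.66)]
ramp_crest [([194.0, 274.0], 0.64)]
ramp_toe [([191.0, 313.0], 0.81), ([178.0, 352.0], 0.6)]
lid_hinge [([186.0, 216.0], 0.61)]
lid_tip [([178.0, 214.0], 0.7), ([195.0, 277.0], 0.44)]
sheet_base [([194.0, 249.0], 0.67)]
sheet_core [([134.0, 233.0], 0.7), ([180.0, 352.0], 0.57)]
sheet_frame [([252.0, 363.0], 0.93)]
near_jar [([228.0, 285.0], 0.68)]
far_jar [([142.0, 286.0], 0.55)]
roll [([261.0, 258.0], 0.84)]
tin [([135.0, 234.0], 0.87)]
glue [([155.0, 428.0], 0.61)]
scene {'fx': 422.8770496090022, 'fy': 422.8770496090022, 'cx': 314.8411316365011, 'cy': 200.02891433987693, 'R': [[0.549, -0.835, 0.023], [-0.433, -0.308, -0.847], [0.714, 0.455, -0.531]], 't': [-339.373, 296.653, 452.805]}
press [([192.0, 260.0], 0.91)]
fence_corner [([173.0, 258.0], 0.78)]
ramp_crest [([191.0, 278.0], 0.56), ([168.0, 2
[... 451 characters left out ...]
)]
{'clock': 1.5, 'qpos': array([-1.22441291e+00,  3.52997890e-01,  1.63344539e+00,  3.61562927e-06,
        1.15519412e+00, -2.36347791e-03]), 'qvel': array([-6.65865778e-04,  4.14796139e-04, -1.14945898e-04,  5.50234993e-05,
        1.60505636e-04, -4.17885747e-04]), 'joint_efforts': array([-6.47285324e-04, -6.05163217e+01, -3.42434120e+01, -2.03908996e-05,
        1.25552724e-03, -3.54091378e-05]), 'eef_pos': array([ 213.59010338, -587.34659812,  231.26283119]), 'tcp_rot': array([-3.14154791e+00, -3.41353423e-06,  3.48745437e-01]), 'contact_force': array([ 0.36836509, -0.02572642,  0.3234499 ]), 'wrist_torque': array([ 0.00581709, -0.02652237, -0.00809149]), 'opening': 0.9991573624699391}
```

View pics/top0.png

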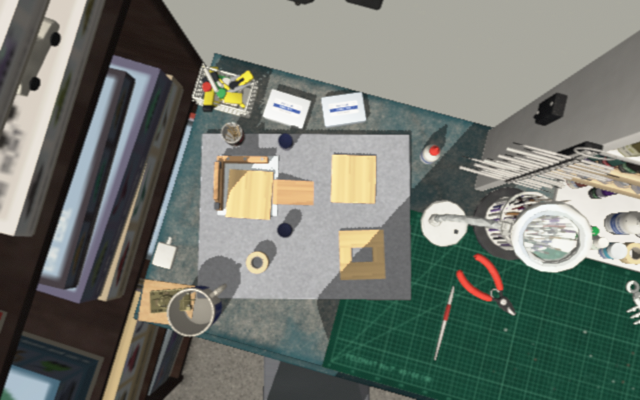

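View pics/scene0.png

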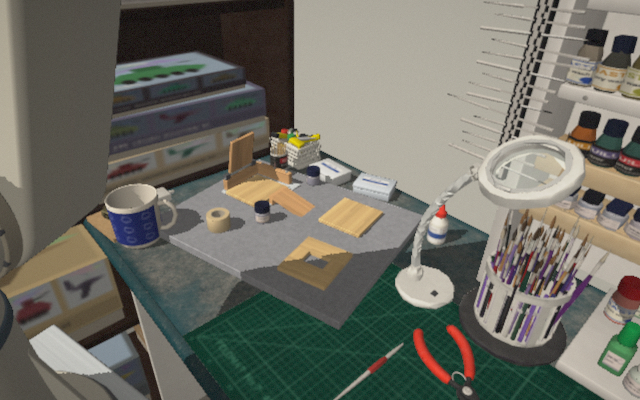

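The top view shows the press at about (190,250) with its feed direction toward image left (world +y). The core sheet is at about (178,354), the frame sheet at (254,362), and the jars at (142,286) and (229,285). The scene view agrees, with the lid upright.

Run:
```python
from h import *
p,d=snap("top")
for n,z in [("ramp_toe",18),("ramp_crest",39),("fence_corner",21)]:
    for x in r.place_of(n,"top")[:2]: print(n,np.round(world("top",*x["location"],z=z)),round(x["confidence"],2))
allc={}
for n,z in [("sheet_base",29),("sheet_core",26),("sheet_frame",26),("near_jar",57),("far_jar",57),("roll",48),("tin",84)]:
    for x in r.cut_out(n,"top")[:2]:
        c=max(cv2.findContours(x["mask"].astype(np.uint8),0,2)[0],key=cv2.contourArea)
        b=cv2.boxPoints(cv2.minAreaRect(c))
        w=np.array([world("top",v,u,z=z) for u,v in b])
        print(n,round(x["confidence"],2),"ctr",np.round(w.mean(0)),"px",np.round(b.mean(0)),"sides",np.round(np.linalg.norm(w[0]-w[1])),np.round(np.linalg.norm(w[1]-w[2])),"ang",np.round(np.degrees(np.arctan2(*(w[1]-w[0])[1::-1]))%90,1))
crop=cv2.resize(p[120:300,190:410],None,fx=3.6,fy=3.3,interpolation=cv2.INTER_CUBIC)
cv2.imwrite("pics/crop.png",crop[:,:,::-1][:600])
m=r.camera_model("wrist"); print(np.round(m["hand_eye"],3),m["fx"],m["cx"],m["cy"])
```

```text
ramp_toe [600.   4.  18.] 0.72
ramp_crest [595.  81.  39.] 0.71
fence_corner [660. 192.  21.] 0.92
sheet_base 0.64 ctr [591. 134.  29.] px [249. 194.] sides 101.0 93.0 ang 87.1
sheet_core 0.59 ctr [624. -80.  26.] px [353. 179.] sides 92.0 101.0 ang 0.4
sheet_frame 0.89 ctr [467. -98.  26.] px [361. 255.] sides 94.0 102.0 ang 3.3
near_jar 0.73 ctr [515.  57.  57.] px [285. 230.] sides 28.0 26.0 ang 0.4
far_jar 0.62 ctr [695.  58.  57.] px [286. 142.] sides 29.0 36.0 ang 19.1
roll 0.91 ctr [452. 112.  48.] px [258. 262.] sides 44.0 41.0 ang 45.6
tin 0.74 ctr [705. 161.  84.] px [233. 134.] sides 38.0 50.0 ang 46.5
[[ 0.00000e+00 -9.64000e-01 -2.65000e-01  6.92540e+01]
 [ 1.00000e+00  0.00000e+00  1.00000e-03  1.94000e-01]
 [-0.00000e+00 -2.65000e-01  9.64000e-01 -1.41799e+02]
 [ 0.00000e+00  0.00000e+00  0.00000e+00  1.00000e+00]] 314.44569864555604 316.9345795851606 200.65868052560927
```

View pics/crop.png

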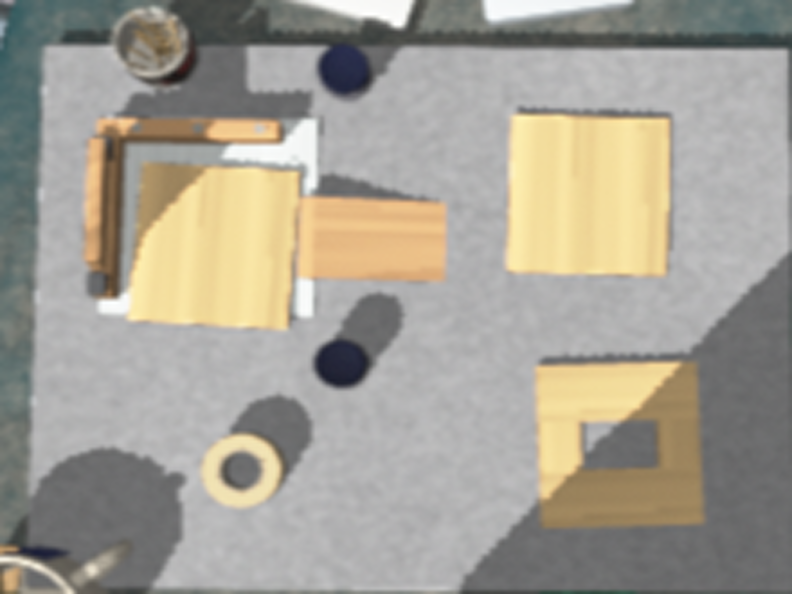

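The crop shows the press with base askew (base at (215,245) in the crop), the ramp at (372,240), and the core at (590,195) far from it. Press origin is about (607,142). I'll move in for a closer look.

Request:
move_arm:
  increments:
    - {"rz": 6.66,"tz": -1.3}
    - {"rz": 6.66,"tz": -1.3}
    - {"rz": 6.66,"tz": -1.3}
    - {"tx": 0.8,"ty": -4.3}
    - {"tx": 0.8,"ty": -4.3}
    - {"tx": 0.8,"ty": -4.3}
    - {"tx": 0.8,"ty": -4.3}
    - {"tx": 0.8,"ty": -4.3}
    - {"tx": 0.8,"ty": -4.3}
    - {"tx": 0.8,"ty": -4.3}
    - {"tx": 0.8,"ty": -4.3}

```text
invalid input
```

Request:
move_arm:
  increments:
    - {"tx": 2,"ty": -4}
    - {"tx": 2,"ty": -4}
    - {"tx": 3.5,"ty": -3.5}
    - {"tx": 3.5,"ty": -3.5}
    - {"tx": 3.5,"ty": -3.5}
    - {"tx": 3.5,"ty": -3.5}
    - {"tx": 3.5,"ty": -2.7}
    - {}

```text
invalid input
```

Request:
move_arm:
  increments:
    - {"tx": 0,"ty": 0,"tz": -1.3,"rx": 0,"ry": 0,"rz": 6.66,"gripper": 1}
    - {"tx": 0,"ty": 0,"tz": -1.3,"rx": 0,"ry": 0,"rz": 6.66,"gripper": 1}
    - {"tx": 0,"ty": 0,"tz": -1.3,"rx": 0,"ry": 0,"rz": 6.66,"gripper": 1}

```text
clock: 2.35
eef_pos: [213.6, -587.3, 270.6]
tcp_rot: [-3.141, 0.0, -0.005]
contact_force: [0.1, 0.4, 1.0]
opening: 0.997
```

Request:
move_arm:
  increments:
    - {"tx": 0.8,"ty": -4.3,"gripper": 1}
    - {"tx": 0.8,"ty": -4.3,"gripper": 1}
    - {"tx": 0.8,"ty": -4.3,"gripper": 1}
    - {"tx": 0.8,"ty": -4.3,"gripper": 1}
    - {"tx": 0.8,"ty": -4.3,"gripper": 1}
    - {"tx": 0.8,"ty": -4.3,"gripper": 1}
    - {"tx": 0.8,"ty": -4.3,"gripper": 1}
    - {"tx": 0.8,"ty": -4.3,"gripper": 1}

```text
invalid input
```

Request:
move_arm:
  increments:
    - {"tx": 0.8,"ty": -4.3,"tz": 0,"rx": 0,"ry": 0,"rz": 0,"gripper": 1}
    - {"tx": 0.8,"ty": -4.3,"tz": 0,"rx": 0,"ry": 0,"rz": 0,"gripper": 1}
    - {"tx": 0.8,"ty": -4.3,"tz": 0,"rx": 0,"ry": 0,"rz": 0,"gripper": 1}
    - {"tx": 0.8,"ty": -4.3,"tz": 0,"rx": 0,"ry": 0,"rz": 0,"gripper": 1}
    - {"tx": 0.8,"ty": -4.3,"tz": 0,"rx": 0,"ry": 0,"rz": 0,"gripper": 1}
    - {"tx": 0.8,"ty": -4.3,"tz": 0,"rx": 0,"ry": 0,"rz": 0,"gripper": 1}
    - {"tx": 0.8,"ty": -4.3,"tz": 0,"rx": 0,"ry": 0,"rz": 0,"gripper": 1}
    - {"tx": 0.8,"ty": -4.3,"tz": 0,"rx": 0,"ry": 0,"rz": 0,"gripper": 1}

```text
clock: 3.15
eef_pos: [277.5, -241.8, 270.4]
tcp_rot: [3.141, -0.001, -0.001]
contact_force: [0.9, 0.1, 0.3]
opening: 1.0
```

Request:
move_arm:
  increments:
    - {"tx": 2,"ty": -4,"tz": 0,"rx": 0,"ry": 0,"rz": 0,"gripper": 1}
    - {"tx": 2,"ty": -4,"tz": 0,"rx": 0,"ry": 0,"rz": 0,"gripper": 1}
    - {"tx": 3.5,"ty": -3.5,"tz": 0,"rx": 0,"ry": 0,"rz": 0,"gripper": 1}
    - {"tx": 3.5,"ty": -3.5,"tz": 0,"rx": 0,"ry": 0,"rz": 0,"gripper": 1}
    - {"tx": 3.5,"ty": -3.5,"tz": 0,"rx": 0,"ry": 0,"rz": 0,"gripper": 1}
    - {"tx": 3.5,"ty": -3.5,"tz": 0,"rx": 0,"ry": 0,"rz": 0,"gripper": 1}
    - {"tx": 3.5,"ty": -3,"tz": 0,"rx": 0,"ry": 0,"rz": 0,"gripper": 0.5}
    - {"tx": 2,"ty": -1,"tz": 0,"rx": 0,"ry": 0,"rz": 0,"gripper": 0.5}
    - {"tx": 0,"ty": 0,"tz": 0,"rx": 0,"ry": 0,"rz": 0,"gripper": 0.5}

```text
clock: 4.05
eef_pos: [514.8, 18.4, 270.1]
tcp_rot: [-3.141, -0.001, 0.003]
contact_force: [0.6, -0.5, 0.6]
opening: 0.75
```

```bash
cat >> h.py <<'E'
from scipy.spatial.transform import Rotation as Ro
def wcam():
    s=r.sense(); m=r.camera_model("wrist"); H=np.array(m["hand_eye"])
    T=np.eye(4); T[:3,:3]=Ro.from_euler("xyz",s["tcp_rot"]).as_matrix(); T[:3,3]=s["eef_pos"]
    m["T"]=T@H; return m
def wworld(m,row,col,z):
    v=m["T"][:3,:3]@np.array([(col-m["cx"])/m["fx"],(row-m["cy"])/m["fy"],1.]); C=m["T"][:3,3]
    return C+(z-C[2])/v[2]*v
def wpix(m,X):
    c=np.linalg.inv(m["T"])@np.append(X,1); return np.array([c[1]/c[2]*m["fy"]+m["cy"],c[0]/c[2]*m["fx"]+m["cx"]])
def sheet(m,name,z):
    out=[]
    for x in r.cut_out(name,"wrist")[:2]:
        c=max(cv2.findContours(x["mask"].astype(np.uint8),0,2)[0],key=cv2.contourArea)[:,0]
        w=np.array([wworld(m,v,u,z)[:2] for u,v in c],np.float32)
        (cx,cy),(a,b),ang=cv2.minAreaRect(w)
        out.append((round(x["confidence"],2),round(cx),round(cy),round(a),round(b),round(ang,1)))
    return out
E
python3 - <<'E'
from h import *
m=wcam(); print(r.sense()["eef_pos"],r.sense()["opening"])
p,d=snap("wrist"); cv2.imwrite("pics/w1.png",p[:,:,::-1])
for n,z in [("ramp_toe",18),("ramp_crest",39),("fence_corner",21),("lid_hinge",51),("lid_tip",135)]:
    for x in r.place_of(n,"wrist")[:2]: print(n,np.round(wworld(m,*x["location"],z),1),x["location"],round(x["confidence"],2))
for n,z in [("sheet_base",29),("sheet_core",26),("sheet_frame",26),("near_jar",57),("far_jar",57),("roll",48)]: print(n,sheet(m,n,z))
E
```

```text
[514.79515266  18.40392515 270.08679222] 0.7500786995347642
ramp_toe [ 6.033e+02 -3.000e-01  1.800e+01] [97.6, 333.2] 0.94
ramp_crest [599.5  82.8  39. ] [99.9, 260.6] 0.77
ramp_crest [594.4 128.7  39. ] [104.5, 220.3] 0.4
fence_corner [658.2 189.8  21. ] [46.1, 166.8] 0.78
lid_hinge [654.3 175.8  51. ] [44.3, 167.5] 0.16
lid_tip [609.4 179.1 135. ] [81.9, 123.6] 0.57
sheet_base [(0.85, 594, 134, 94, 100, 86.6)]
sheet_core [(0.71, 628, -79, 94, 100, 88.8)]
sheet_frame []
near_jar [(0.75, 522, 58, 30, 34, 44.5)]
far_jar [(0.62, 686, 58, 16, 30, 0.2)]
roll [(0.67, 460, 111, 44, 52, 61.1), (0.29, 479, -90, 95, 90, 2.2)]
```

View pics/w1.png

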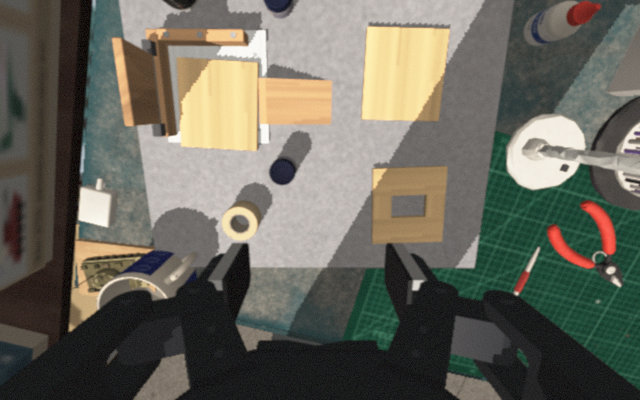

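The wrist view agrees with the networks: ramp crest (100,260), toe (97,333), fence corner (46,167). This gives press origin ≈ (608.5, 141.4) and yaw ≈ 2°. Base is about 15 mm off in −x and turned −3°. I'll square the base first.

Request:
move_arm:
  increments:
    - {"tx": 0,"ty": -3.7,"tz": 0,"rx": 0,"ry": 0,"rz": -2,"gripper": 0.2}
    - {"tx": 0,"ty": -3.7,"tz": 0,"rx": 0,"ry": 0,"rz": 0,"gripper": 0.2}
    - {"tx": 0,"ty": -3.7,"tz": 3,"rx": 0,"ry": 0,"rz": 0,"gripper": 0.2}
    - {"tx": 0,"ty": 0,"tz": 4.5,"rx": 0,"ry": 0,"rz": 0,"gripper": 0.2}
    - {"tx": 0,"ty": 0,"tz": 4.5,"rx": 0,"ry": 0,"rz": 0,"gripper": 0.2}
    - {"tx": 0,"ty": 0,"tz": 4.5,"rx": 0,"ry": 0,"rz": 0,"gripper": 0.2}
    - {"tx": 0,"ty": 0,"tz": 4.5,"rx": 0,"ry": 0,"rz": 0,"gripper": 0.2}
    - {"tx": 0,"ty": 0,"tz": 3,"rx": 0,"ry": 0,"rz": 0,"gripper": 0.2}
    - {"tx": 0,"ty": 0,"tz": 1,"rx": 0,"ry": 0,"rz": 0,"gripper": 0.2}
    - {"tx": 0,"ty": 0,"tz": 0.3,"rx": 0,"ry": 0,"rz": 0,"gripper": 0.2}
    - {"tx": 0,"ty": 0,"tz": 0,"rx": 0,"ry": 0,"rz": 0,"gripper": 0.2}

```text
clock: 5.75
eef_pos: [510.7, 127.8, 18.1]
tcp_rot: [-3.141, -0.001, 0.035]
contact_force: [0.1, -0.3, 0.3]
opening: 0.599
```

Request:
move_arm:
  increments:
    - {"tx": 0,"ty": 0,"tz": 0.1,"rx": 0,"ry": 0,"rz": 0,"gripper": 0.2}
    - {"tx": 0,"ty": 0,"tz": 0.1,"rx": 0,"ry": 0,"rz": 0,"gripper": 0.2}

```text
clock: 5.95
eef_pos: [511.1, 127.9, 16.7]
tcp_rot: [-3.141, -0.003, 0.035]
contact_force: [0.4, 0.5, 0.0]
opening: 0.597
```

Request:
move_arm:
  increments:
    - {"tx": 0,"ty": 0,"tz": 0.1,"rx": 0,"ry": 0,"rz": 0,"gripper": 0.2}
    - {"tx": 0,"ty": 0,"tz": 0.1,"rx": 0,"ry": 0,"rz": 0,"gripper": 0.2}

```text
clock: 6.15
eef_pos: [510.6, 127.7, 14.7]
tcp_rot: [-3.141, -0.001, 0.035]
contact_force: [-6.1, -1.5, 30.9]
opening: 0.601
```

Request:
move_arm:
  increments:
    - {"tx": 0,"ty": 0,"tz": -0.65,"rx": 0,"ry": 0,"rz": 0,"gripper": 0.2}
    - {"tx": 1.0,"ty": 0,"tz": 0,"rx": 0,"ry": 0,"rz": 0,"gripper": 0.2}
    - {"tx": 0.6,"ty": 0,"tz": 0,"rx": 0,"ry": 0,"rz": 0,"gripper": 0.2}
    - {"tx": 0.6,"ty": 0,"tz": 0,"rx": 0,"ry": 0,"rz": 0,"gripper": 0.2}
    - {"tx": 0.6,"ty": 0,"tz": 0,"rx": 0,"ry": 0,"rz": 0,"gripper": 0.2}
    - {"tx": 0.5,"ty": 0,"tz": 0,"rx": 0,"ry": 0,"rz": 0,"gripper": 0.2}
    - {"tx": 0.2,"ty": 0,"tz": 0,"rx": 0,"ry": 0,"rz": 0,"gripper": 0.2}

```text
clock: 6.85
eef_pos: [544.5, 128.8, 19.4]
tcp_rot: [3.141, 0.002, 0.035]
contact_force: [-5.9, 0.9, 3.2]
opening: 0.599
```

Request:
move_arm:
  increments:
    - {"tx": 0.1,"ty": 0,"tz": 0,"rx": 0,"ry": 0,"rz": 0,"gripper": 0.2}
    - {"tx": 0.1,"ty": 0,"tz": 0,"rx": 0,"ry": 0,"rz": 0,"gripper": 0.2}

```text
clock: 7.05
eef_pos: [544.6, 128.6, 19.2]
tcp_rot: [3.141, 0.005, 0.035]
contact_force: [-8.9, 1.0, 4.0]
opening: 0.6
```

Request:
move_arm:
  increments:
    - {"tx": 0.2,"ty": 0,"tz": 0,"rx": 0,"ry": 0,"rz": 0,"gripper": 0.2}
    - {"tx": 0.2,"ty": 0,"tz": 0,"rx": 0,"ry": 0,"rz": 0,"gripper": 0.2}
    - {"tx": 0,"ty": 0,"tz": 0,"rx": 0,"ry": 0,"rz": 0,"gripper": 0.2}

```text
clock: 7.35
eef_pos: [544.9, 128.4, 18.5]
tcp_rot: [3.14, 0.012, 0.034]
contact_force: [-17.2, 1.6, 8.4]
opening: 0.596
```

Run:
```python
from h import *
m=wcam(); p,d=snap("wrist"); cv2.imwrite("pics/w2.png",p[:,:,::-1])
for n,z in [("ramp_crest",39),("fence_corner",21)]:
    for x in r.place_of(n,"wrist")[:2]: print(n,np.round(wworld(m,*x["location"],z),1),x["location"],round(x["confidence"],2))
print(sheet(m,"sheet_base",29))
print(r.sense()["contact_force"],r.sense()["eef_pos"])
```

```text
ramp_crest [599.1  85.4  39. ] [159.4, 434.6] 0.56
[(0.72, 606, 139, 96, 91, 1.9), (0.66, 564, 215, 105, 186, 76.4)]
[-16.29047103   2.0124836    7.84588176] [544.86803788 128.41116336  18.47392673]
```

View pics/w2.png

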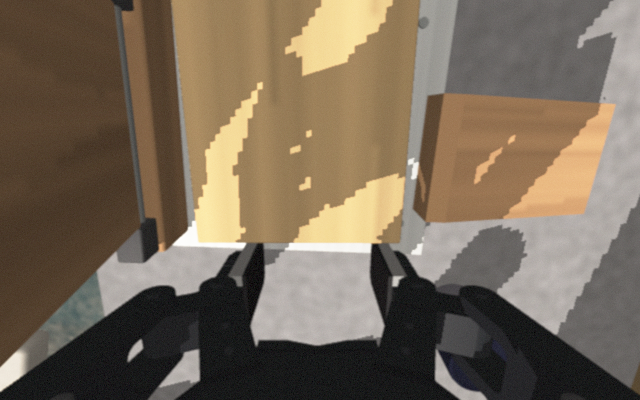

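Base is now flush to the side fence (its edges parallel in the view, left edge against columns 180–195). Next I'll shift the core sideways onto the ramp line from its far side.

Request:
move_arm:
  increments:
    - {"tx": -1,"ty": 0,"tz": 0,"rx": 0,"ry": 0,"rz": 0,"gripper": 0.2}
    - {"tx": 0,"ty": 0,"tz": -4.5,"rx": 0,"ry": 0,"rz": 0,"gripper": 0.2}
    - {"tx": 0,"ty": 1,"tz": -4,"rx": 0,"ry": 0,"rz": 0,"gripper": 0.2}
    - {"tx": 3.1,"ty": 4,"tz": 0,"rx": 0,"ry": 0,"rz": 0,"gripper": 0.2}
    - {"tx": 3.1,"ty": 4,"tz": 0,"rx": 0,"ry": 0,"rz": 0,"gripper": 0.2}
    - {"tx": 3.1,"ty": 4,"tz": 0,"rx": 0,"ry": 0,"rz": 0,"gripper": 0.2}
    - {"tx": 3.1,"ty": 4,"tz": 0,"rx": 0,"ry": 0,"rz": 0,"gripper": 0.2}
    - {"tx": 3.1,"ty": 4,"tz": 0,"rx": 0,"ry": 0,"rz": 0,"gripper": 0.2}
    - {"tx": 0,"ty": 0,"tz": 0,"rx": 0,"ry": 0,"rz": 0,"gripper": 0.2}

```text
clock: 8.45
eef_pos: [705.3, -78.6, 105.1]
tcp_rot: [3.139, -0.005, 0.032]
contact_force: [0.8, 0.1, 0.8]
opening: 0.599
```

Run:
```python
from h import *
snap("top")
m=wcam(); p,d=snap("wrist"); 
print(sheet(m,"sheet_core",26),sheet(m,"sheet_frame",26))
```

```text
[(0.66, 635, -81, 92, 94, 88.1)] [(0.41, 649, 118, 96, 67, 80.6)]
```

Request:
move_arm:
  increments:
    - {"tx": 0,"ty": 0,"tz": 4,"rx": 0,"ry": 0,"rz": 0,"gripper": 0.2}
    - {"tx": 0,"ty": 0,"tz": 3.6,"rx": 0,"ry": 0,"rz": 0,"gripper": 0.2}
    - {"tx": 0,"ty": 0,"tz": 1.1,"rx": 0,"ry": 0,"rz": -0.3,"gripper": 0.2}
    - {"tx": -0.6,"ty": 0,"tz": 0,"rx": 0,"ry": 0,"rz": 0,"gripper": 0.2}
    - {"tx": -0.6,"ty": 0,"tz": 0,"rx": 0,"ry": 0,"rz": 0,"gripper": 0.2}
    - {"tx": -0.5,"ty": 0,"tz": 0,"rx": 0,"ry": 0,"rz": 0,"gripper": 0.2}
    - {"tx": -0.5,"ty": 0,"tz": 0,"rx": 0,"ry": 0,"rz": 0,"gripper": 0.2}
    - {"tx": -0.5,"ty": 0,"tz": 0,"rx": 0,"ry": 0,"rz": 0,"gripper": 0.2}
    - {"tx": -0.5,"ty": 0,"tz": 0,"rx": 0,"ry": 0,"rz": 0,"gripper": 0.2}
    - {"tx": -0.3,"ty": 0,"tz": 0,"rx": 0,"ry": 0,"rz": 0,"gripper": 0.2}
    - {"tx": 0,"ty": 0,"tz": 0,"rx": 0,"ry": 0,"rz": 0,"gripper": 0.2}

```text
clock: 9.75
eef_pos: [665.8, -74.9, 17.8]
tcp_rot: [-3.142, 0.0, 0.04]
contact_force: [-0.9, 0.6, -0.4]
opening: 0.602
```

Request:
move_arm:
  increments:
    - {"tx": 0.5,"ty": 0,"tz": -1,"rx": 0,"ry": 0,"rz": 0,"gripper": 0.2}
    - {"tx": 0,"ty": 0,"tz": -4,"rx": 0,"ry": 0,"rz": -8.2,"gripper": 0.5}
    - {"tx": 0,"ty": 0,"tz": -3,"rx": 0,"ry": 0,"rz": -8.2,"gripper": 0.5}
    - {"tx": 0,"ty": 0,"tz": 0,"rx": 0,"ry": 0,"rz": -8.2,"gripper": 0.5}
    - {"tx": 0,"ty": 0,"tz": 0,"rx": 0,"ry": 0,"rz": -8.2,"gripper": 0.5}
    - {"tx": 0,"ty": 0,"tz": 0,"rx": 0,"ry": 0,"rz": -8.2,"gripper": 0.5}
    - {"tx": 0,"ty": 0,"tz": 0,"rx": 0,"ry": 0,"rz": -8.2,"gripper": 0.5}
    - {"tx": 0,"ty": 0,"tz": 0,"rx": 0,"ry": 0,"rz": -8.2,"gripper": 0.5}
    - {"tx": 0,"ty": 0,"tz": 0,"rx": 0,"ry": 0,"rz": -8.2,"gripper": 0.5}
    - {"tx": 0,"ty": 0,"tz": 0,"rx": 0,"ry": 0,"rz": -8.2,"gripper": 0.5}
    - {"tx": 0,"ty": 0,"tz": 0,"rx": 0,"ry": 0,"rz": -8.2,"gripper": 0.5}
    - {"tx": -1,"ty": 0,"tz": 0,"rx": 0,"ry": 0,"rz": -8,"gripper": 0.5}

```text
clock: 10.95
eef_pos: [671.1, -83.8, 98.6]
tcp_rot: [3.141, -0.0, 1.618]
contact_force: [0.2, 1.0, 0.4]
opening: 0.753
```

Request:
move_arm:
  increments:
    - {"tx": -3,"ty": -3,"tz": 0,"rx": 0,"ry": 0,"rz": 0,"gripper": 0.5}
    - {"tx": -3.2,"ty": -3,"tz": 0,"rx": 0,"ry": 0,"rz": 0,"gripper": 0.5}
    - {"tx": 0,"ty": 0,"tz": 0,"rx": 0,"ry": 0,"rz": 0,"gripper": 0.5}

```text
clock: 11.25
eef_pos: [610.1, -151.9, 98.2]
tcp_rot: [-3.139, 0.001, 1.609]
contact_force: [-0.6, -0.9, 0.2]
opening: 0.751
```

Run:
```python
from h import *
m=wcam(); p,d=snap("wrist"); cv2.imwrite("pics/w3.png",p[:,:,::-1])
print(sheet(m,"sheet_core",26),sheet(m,"sheet_frame",26))
for n,z in [("ramp_toe",18),("ramp_crest",39)]:
    for x in r.place_of(n,"wrist")[:2]: print(n,np.round(wworld(m,*x["location"],z),1),x["location"],round(x["confidence"],2))
snap("top")
x=r.cut_out("sheet_core","top")
for x in x[:2]:
    print([np.round(world("top",v,u,z=26)) for u,v in [x["bbox"][:2],x["bbox"][2:]]],x["confidence"])
```

```text
[(0.83, 607, -84, 99, 91, 2.2)] [(0.67, 473, -98, 103, 92, 2.2)]
[array([654., -40.,  26.]), array([ 553., -119.,   26.])] 0.68
```

View pics/w3.png

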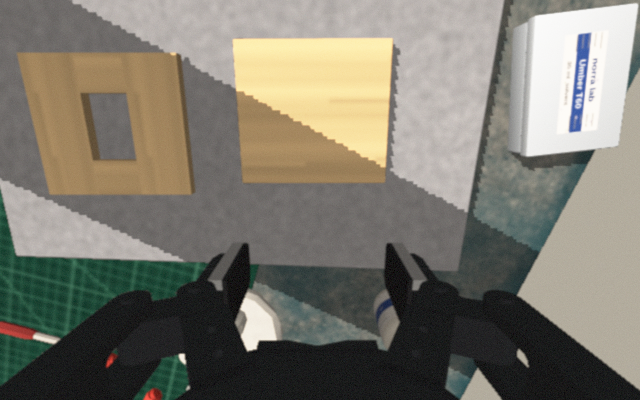

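Core lies at (607,−84), turned 2.2°, aligned with the press and centred at press x ≈ −7 (columns 235–390 in the view). The frame sheet is untouched at (473,−98). Now I'll push the core.

Request:
move_arm:
  increments:
    - {"tx": 0,"ty": -0.3,"tz": 4,"rx": 0,"ry": 0,"rz": 0,"gripper": 0.5}
    - {"tx": 0,"ty": 0,"tz": 3.4,"rx": 0,"ry": 0,"rz": 0,"gripper": 0.5}
    - {"tx": 0,"ty": 0,"tz": 1,"rx": 0,"ry": 0,"rz": 0,"gripper": 0.5}
    - {"tx": 0.4,"ty": 0,"tz": 0,"rx": 0,"ry": 0,"rz": 0,"gripper": 0.5}
    - {"tx": 0.6,"ty": 0,"tz": 0,"rx": 0,"ry": 0,"rz": 0,"gripper": 0.5}
    - {"tx": 1,"ty": 0,"tz": 0,"rx": 0,"ry": 0,"rz": 0,"gripper": 0.5}
    - {"tx": 1.2,"ty": 0,"tz": 0,"rx": 0,"ry": 0,"rz": 0,"gripper": 0.5}
    - {"tx": 1.2,"ty": 0,"tz": 0,"rx": 0,"ry": 0,"rz": 0,"gripper": 0.5}
    - {"tx": 1.2,"ty": 0,"tz": 0,"rx": 0,"ry": 0,"rz": 0,"gripper": 0.5}
    - {"tx": 1.2,"ty": 0,"tz": 0,"rx": 0,"ry": 0,"rz": 0,"gripper": 0.5}
    - {"tx": 1.2,"ty": 0,"tz": 0,"rx": 0,"ry": 0,"rz": 0,"gripper": 0.5}

```text
clock: 12.7
eef_pos: [606.6, -68.0, 13.8]
tcp_rot: [3.142, 0.0, 1.611]
contact_force: [1.2, -0.8, 0.1]
opening: 0.752
```

Request:
move_arm:
  increments:
    - {"tx": 1.2,"ty": 0,"tz": 0,"rx": 0,"ry": 0,"rz": 0,"gripper": 0.5}
    - {"tx": 1,"ty": 0,"tz": -0.3,"rx": 0,"ry": 0,"rz": 0,"gripper": 0.5}
    - {"tx": 1,"ty": 0,"tz": 0,"rx": 0,"ry": 0,"rz": 0,"gripper": 0.5}
    - {"tx": 1,"ty": 0,"tz": 0,"rx": 0,"ry": 0,"rz": 0,"gripper": 0.5}

```text
clock: 13.1
eef_pos: [605.1, -26.4, 17.0]
tcp_rot: [3.141, 0.0, 1.611]
contact_force: [-0.3, -0.8, 0.9]
opening: 0.749
```

Run:
```python
from h import *
m=wcam(); p,d=snap("wrist"); cv2.imwrite("pics/w4.png",p[:,:,::-1])
print(r.sense()["eef_pos"],sheet(m,"sheet_core",26))
```

```text
[604.92736999 -25.22065842  16.89737663] [(0.72, 601, 33, 116, 95, 2.3)]
```

View pics/w4.png

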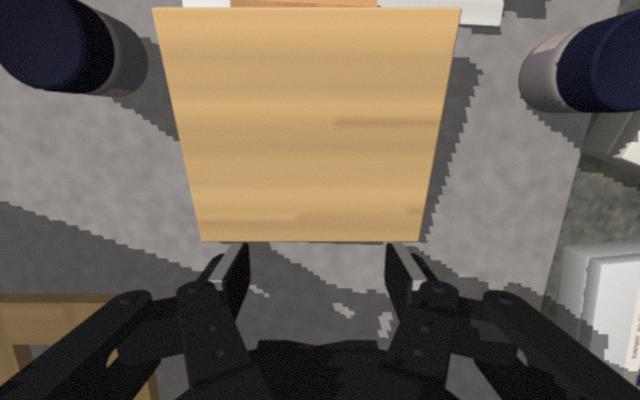

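The core is on the ramp, square (rows 8–240), with both jars well clear.

Request:
move_arm:
  increments:
    - {"tx": 1,"ty": 0,"tz": 0,"rx": 0,"ry": 0,"rz": 0,"gripper": 0.5}
    - {"tx": 1,"ty": 0,"tz": 0,"rx": 0,"ry": 0,"rz": 0,"gripper": 0.5}
    - {"tx": 1,"ty": 0,"tz": 0,"rx": 0,"ry": 0,"rz": 0,"gripper": 0.5}
    - {"tx": 1,"ty": 0,"tz": 0,"rx": 0,"ry": 0,"rz": 0,"gripper": 0.5}
    - {"tx": 1,"ty": 0,"tz": 0,"rx": 0,"ry": 0,"rz": 0,"gripper": 0.5}
    - {"tx": 0.8,"ty": 0,"tz": 0,"rx": 0,"ry": 0,"rz": 0,"gripper": 0.5}
    - {"tx": 0.8,"ty": 0,"tz": 0,"rx": 0,"ry": 0,"rz": 0,"gripper": 0.5}
    - {"tx": 0.8,"ty": 0,"tz": 0,"rx": 0,"ry": 0,"rz": 0,"gripper": 0.5}
    - {"tx": 0.8,"ty": 0,"tz": 0,"rx": 0,"ry": 0,"rz": 0,"gripper": 0.5}
    - {"tx": 0.8,"ty": 0,"tz": 0,"rx": 0,"ry": 0,"rz": 0,"gripper": 0.5}
    - {"tx": 0.6,"ty": 0,"tz": 0,"rx": 0,"ry": 0,"rz": 0,"gripper": 0.5}
    - {"tx": 0.4,"ty": 0,"tz": 0,"rx": 0,"ry": 0,"rz": 0,"gripper": 0.5}

```text
clock: 14.4
eef_pos: [600.9, 73.4, 16.8]
tcp_rot: [3.142, -0.0, 1.611]
contact_force: [0.7, -0.1, -0.2]
opening: 0.752
```

Request:
move_arm:
  increments:
    - {"tx": 0.3,"ty": 0,"tz": 0,"rx": 0,"ry": 0,"rz": 0,"gripper": 0.5}
    - {"tx": 0.2,"ty": 0,"tz": 0,"rx": 0,"ry": 0,"rz": 0,"gripper": 0.5}
    - {"tx": 0,"ty": 0,"tz": 0,"rx": 0,"ry": 0,"rz": 0,"gripper": 0.5}

```text
clock: 14.7
eef_pos: [600.7, 77.9, 16.8]
tcp_rot: [-3.142, -0.0, 1.611]
contact_force: [0.9, 0.6, -0.3]
opening: 0.755
```

Request:
move_arm:
  increments:
    - {"tx": 0.2,"ty": 0,"tz": 0,"rx": 0,"ry": 0,"rz": 0,"gripper": 0.5}
    - {"tx": 0.2,"ty": 0,"tz": 0,"rx": 0,"ry": 0,"rz": 0,"gripper": 0.5}
    - {"tx": 0.1,"ty": 0,"tz": 0,"rx": 0,"ry": 0,"rz": 0,"gripper": 0.5}

```text
clock: 15.0
eef_pos: [600.5, 82.8, 16.8]
tcp_rot: [3.142, 0.0, 1.611]
contact_force: [1.1, 0.2, 0.3]
opening: 0.751
```

Request:
move_arm:
  increments:
    - {"tx": 0.2,"ty": 0,"tz": 0,"rx": 0,"ry": 0,"rz": 0,"gripper": 0.5}
    - {"tx": 0.1,"ty": 0,"tz": 0,"rx": 0,"ry": 0,"rz": 0,"gripper": 0.5}

```text
clock: 15.2
eef_pos: [600.0, 84.3, 16.8]
tcp_rot: [-3.141, 0.002, 1.611]
contact_force: [-0.0, -15.4, 2.9]
opening: 0.747
```

Run:
```python
from h import *
m=wcam(); p,d=snap("wrist"); cv2.imwrite("pics/w5.png",p[:,:,::-1])
print(r.sense()["eef_pos"],r.sense()["contact_force"],sheet(m,"sheet_core",37))
```

```text
[599.98517642  84.15607328  16.79853752] [ -0.95392694 -10.30911372   2.36516087] [(0.68, 596, 142, 99, 91, 2.3), (0.45, 619, 138, 120, 105, 2.3)]
```

View pics/w5.png

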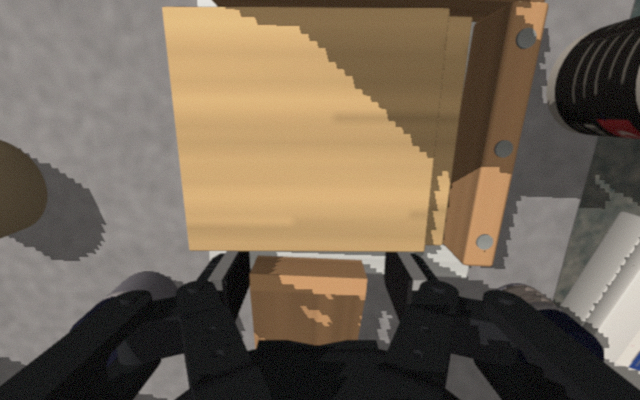

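Core rests on base against the end fence (right edge at col 445, about 8 mm short of the side fence; the final side push will fix that). Next, the frame sheet.

Request:
move_arm:
  increments:
    - {"tx": -1,"ty": 0,"tz": 0,"rx": 0,"ry": 0,"rz": 0,"gripper": 0.5}
    - {"tx": -3,"ty": 0,"tz": -4,"rx": 0,"ry": 0,"rz": 0,"gripper": 0.5}
    - {"tx": -4,"ty": -3,"tz": -4,"rx": 0,"ry": 0,"rz": 0,"gripper": 0.5}
    - {"tx": -3.5,"ty": -3.5,"tz": 0,"rx": 0,"ry": 0,"rz": 8.2,"gripper": 0.2}
    - {"tx": -3,"ty": -3,"tz": 0,"rx": 0,"ry": 0,"rz": 8.2,"gripper": 0.2}
    - {"tx": -3,"ty": -3,"tz": 0,"rx": 0,"ry": 0,"rz": 8.2,"gripper": 0.2}
    - {"tx": 0,"ty": 0,"tz": 0,"rx": 0,"ry": 0,"rz": 8.2,"gripper": 0.2}
    - {"tx": 0,"ty": 0,"tz": 0,"rx": 0,"ry": 0,"rz": 8.2,"gripper": 0.2}
    - {"tx": 0,"ty": 0,"tz": 0,"rx": 0,"ry": 0,"rz": 8.2,"gripper": 0.2}
    - {"tx": 0,"ty": 0,"tz": 0,"rx": 0,"ry": 0,"rz": 8.2,"gripper": 0.2}
    - {"tx": 0,"ty": 0,"tz": 0,"rx": 0,"ry": 0,"rz": 8.2,"gripper": 0.2}
    - {"tx": 0,"ty": 0,"tz": 0,"rx": 0,"ry": 0,"rz": 8.2,"gripper": 0.2}

```text
clock: 16.5
eef_pos: [477.1, -71.5, 88.1]
tcp_rot: [-3.142, -0.0, 0.317]
contact_force: [0.5, -0.3, -0.3]
opening: 0.597
```

Request:
move_arm:
  increments:
    - {"tx": 0,"ty": 0,"tz": 0,"rx": 0,"ry": 0,"rz": 8.2,"gripper": 0.2}

```text
clock: 16.6
eef_pos: [477.0, -71.4, 88.1]
tcp_rot: [-3.141, -0.0, 0.174]
contact_force: [-0.9, -1.5, -0.7]
opening: 0.602
```

Request:
move_arm:
  increments:
    - {"tx": 0,"ty": 0,"tz": 0,"rx": 0,"ry": 0,"rz": 7.85,"gripper": 0.2}
    - {"tx": -3.8,"ty": 1.2,"tz": 0,"rx": 0,"ry": 0,"rz": 0,"gripper": 0.2}
    - {"tx": -3.9,"ty": 1.2,"tz": 0,"rx": 0,"ry": 0,"rz": 0,"gripper": 0.2}
    - {"tx": 0,"ty": 0,"tz": 4,"rx": 0,"ry": 0,"rz": 0,"gripper": 0.2}
    - {"tx": 0,"ty": 0,"tz": 3,"rx": 0,"ry": 0,"rz": 0,"gripper": 0.2}
    - {"tx": 0.4,"ty": 0,"tz": 0,"rx": 0,"ry": 0,"rz": 0,"gripper": 0.2}
    - {"tx": 0.6,"ty": 0,"tz": 0,"rx": 0,"ry": 0,"rz": 0,"gripper": 0.2}
    - {"tx": 0.8,"ty": 0,"tz": 0,"rx": 0,"ry": 0,"rz": 0,"gripper": 0.2}
    - {"tx": 1.2,"ty": 0,"tz": 0,"rx": 0,"ry": 0,"rz": 0,"gripper": 0.2}
    - {"tx": 1.2,"ty": 0,"tz": 0,"rx": 0,"ry": 0,"rz": 0,"gripper": 0.2}
    - {"tx": 1.2,"ty": 0,"tz": 0,"rx": 0,"ry": 0,"rz": 0,"gripper": 0.2}

```text
clock: 17.7
eef_pos: [456.8, -96.2, 18.5]
tcp_rot: [3.141, -0.001, 0.043]
contact_force: [-0.7, 0.3, -0.4]
opening: 0.601
```

Request:
move_arm:
  increments:
    - {"tx": 1.2,"ty": 0,"tz": 0,"rx": 0,"ry": 0,"rz": 0,"gripper": 0.2}
    - {"tx": 1.2,"ty": 0,"tz": 0,"rx": 0,"ry": 0,"rz": 0,"gripper": 0.2}
    - {"tx": 1.2,"ty": 0,"tz": 0,"rx": 0,"ry": 0,"rz": 0,"gripper": 0.2}
    - {"tx": 1.2,"ty": 0,"tz": 0,"rx": 0,"ry": 0,"rz": 0,"gripper": 0.2}
    - {"tx": 1.2,"ty": 0,"tz": 0,"rx": 0,"ry": 0,"rz": 0,"gripper": 0.2}
    - {"tx": 1.2,"ty": 0,"tz": 0,"rx": 0,"ry": 0,"rz": 0,"gripper": 0.2}
    - {"tx": 0.8,"ty": 0,"tz": 0,"rx": 0,"ry": 0,"rz": 0,"gripper": 0.2}
    - {"tx": 0.6,"ty": 0,"tz": 0,"rx": 0,"ry": 0,"rz": 0,"gripper": 0.2}
    - {"tx": 0.2,"ty": 0,"tz": 0,"rx": 0,"ry": 0,"rz": 0,"gripper": 0.2}
    - {"tx": 0,"ty": 0,"tz": 0,"rx": 0,"ry": 0,"rz": 0,"gripper": 0.2}

```text
clock: 18.7
eef_pos: [542.9, -92.5, 18.0]
tcp_rot: [-3.142, 0.0, 0.043]
contact_force: [-0.4, 0.7, -0.5]
opening: 0.601
```

Run:
```python
from h import *
m=wcam(); snap("wrist"); print(sheet(m,"sheet_frame",26))
snap("top")
for x in r.cut_out("sheet_frame","top")[:2]:
    print([np.round(world("top",v,u,z=26)) for u,v in [x["bbox"][:2],x["bbox"][2:]]],x["confidence"])
```

```text
[(0.85, 605, -92, 97, 92, 2.5)]
[array([657., -50.,  26.]), array([ 632., -136.,   26.])] 0.49
```

Request:
move_arm:
  increments:
    - {"tx": 0.3,"ty": 0,"tz": 0,"rx": 0,"ry": 0,"rz": 0,"gripper": 0.2}
    - {"tx": -0.6,"ty": 0,"tz": -1,"rx": 0,"ry": 0,"rz": 0,"gripper": 0.2}
    - {"tx": 0,"ty": 0,"tz": -4,"rx": 0,"ry": 0,"rz": -8.2,"gripper": 0.5}
    - {"tx": 0,"ty": 0,"tz": -3,"rx": 0,"ry": 0,"rz": -8.2,"gripper": 0.5}
    - {"tx": 0,"ty": 0,"tz": 0,"rx": 0,"ry": 0,"rz": -8.2,"gripper": 0.5}
    - {"tx": 0,"ty": 0,"tz": 0,"rx": 0,"ry": 0,"rz": -8.2,"gripper": 0.5}
    - {"tx": 0,"ty": 0,"tz": 0,"rx": 0,"ry": 0,"rz": -8.2,"gripper": 0.5}
    - {"tx": 0,"ty": 0,"tz": 0,"rx": 0,"ry": 0,"rz": -8.2,"gripper": 0.5}
    - {"tx": 0,"ty": 0,"tz": 0,"rx": 0,"ry": 0,"rz": -8.2,"gripper": 0.5}
    - {"tx": 0,"ty": 0,"tz": 0,"rx": 0,"ry": 0,"rz": -8.2,"gripper": 0.5}
    - {"tx": 0,"ty": 0,"tz": 0,"rx": 0,"ry": 0,"rz": -8.2,"gripper": 0.5}
    - {"tx": 0,"ty": 0,"tz": 0,"rx": 0,"ry": 0,"rz": -8.2,"gripper": 0.5}

```text
clock: 20.1
eef_pos: [539.5, -92.6, 98.7]
tcp_rot: [3.141, 0.0, 1.48]
contact_force: [-0.2, -0.5, -0.1]
opening: 0.75
```

Request:
move_arm:
  increments:
    - {"tx": 0,"ty": 3,"tz": 0,"rx": 0,"ry": 0,"rz": -7.6,"gripper": 0.5}
    - {"tx": -3.5,"ty": 2,"tz": 0,"rx": 0,"ry": 0,"rz": 0,"gripper": 0.5}
    - {"tx": -3.7,"ty": 1.6,"tz": 0,"rx": 0,"ry": 0,"rz": 0,"gripper": 0.5}
    - {"tx": 0,"ty": 0,"tz": 0,"rx": 0,"ry": 0,"rz": 0,"gripper": 0.5}

```text
clock: 20.5
eef_pos: [610.6, -169.9, 99.2]
tcp_rot: [3.138, 0.002, 1.605]
contact_force: [-0.0, 0.1, -0.4]
opening: 0.749
```

Run:
```python
from h import *
m=wcam(); snap("wrist"); print(sheet(m,"sheet_frame",26))
```

```text
[(0.71, 609, -92, 101, 93, 2.4)]
```

Request:
move_arm:
  increments:
    - {"tx": 0,"ty": -0.3,"tz": 4,"rx": 0,"ry": 0,"rz": 0,"gripper": 0.5}
    - {"tx": 0,"ty": 0,"tz": 3.5,"rx": 0,"ry": 0,"rz": -0.2,"gripper": 0.5}
    - {"tx": 0,"ty": 0,"tz": 1,"rx": 0,"ry": 0,"rz": 0,"gripper": 0.5}
    - {"tx": 1,"ty": 0,"tz": 0,"rx": 0,"ry": 0,"rz": 0,"gripper": 0.5}
    - {"tx": 0.6,"ty": 0,"tz": 0,"rx": 0,"ry": 0,"rz": 0,"gripper": 0.5}
    - {"tx": 0.8,"ty": 0,"tz": 0,"rx": 0,"ry": 0,"rz": 0,"gripper": 0.5}
    - {"tx": 1,"ty": 0,"tz": 0,"rx": 0,"ry": 0,"rz": 0,"gripper": 0.5}
    - {"tx": 1.2,"ty": 0,"tz": 0,"rx": 0,"ry": 0,"rz": 0,"gripper": 0.5}
    - {"tx": 1.2,"ty": 0,"tz": 0,"rx": 0,"ry": 0,"rz": 0,"gripper": 0.5}
    - {"tx": 1.2,"ty": 0,"tz": 0,"rx": 0,"ry": 0,"rz": 0,"gripper": 0.5}
    - {"tx": 1.2,"ty": 0,"tz": 0,"rx": 0,"ry": 0,"rz": 0,"gripper": 0.5}
    - {"tx": 1.2,"ty": 0,"tz": 0,"rx": 0,"ry": 0,"rz": 0,"gripper": 0.5}

```text
clock: 21.8
eef_pos: [601.5, -71.2, 13.0]
tcp_rot: [-3.141, -0.0, 1.61]
contact_force: [-0.4, -1.0, 0.3]
opening: 0.75
```

Request:
move_arm:
  increments:
    - {"tx": 1.2,"ty": 0,"tz": 0,"rx": 0,"ry": 0,"rz": 0,"gripper": 0.5}
    - {"tx": 1.2,"ty": 0,"tz": -0.3,"rx": 0,"ry": 0,"rz": 0,"gripper": 0.5}
    - {"tx": 1.2,"ty": 0,"tz": 0,"rx": 0,"ry": 0,"rz": 0,"gripper": 0.5}
    - {"tx": 1,"ty": 0,"tz": 0,"rx": 0,"ry": 0,"rz": 0,"gripper": 0.5}

```text
clock: 22.2
eef_pos: [599.9, -25.3, 16.2]
tcp_rot: [3.141, -0.0, 1.61]
contact_force: [-0.4, 0.3, 0.8]
opening: 0.751
```

Run:
```python
from h import *
m=wcam(); snap("wrist"); print(r.sense()["eef_pos"],sheet(m,"sheet_frame",30))
```

```text
[599.73679569 -24.24052547  16.1105948 ] [(0.71, 605, 35, 114, 92, 2.3)]
```

Request:
move_arm:
  increments:
    - {"tx": 1,"ty": 0.1,"tz": -0.1,"rx": 0,"ry": 0,"rz": 0,"gripper": 0.5}
    - {"tx": 1,"ty": 0.1,"tz": 0,"rx": 0,"ry": 0,"rz": 0,"gripper": 0.5}
    - {"tx": 1,"ty": 0,"tz": 0,"rx": 0,"ry": 0,"rz": 0,"gripper": 0.5}
    - {"tx": 1,"ty": 0,"tz": 0,"rx": 0,"ry": 0,"rz": 0,"gripper": 0.5}
    - {"tx": 1,"ty": 0,"tz": 0,"rx": 0,"ry": 0,"rz": 0,"gripper": 0.5}
    - {"tx": 0.8,"ty": 0,"tz": 0,"rx": 0,"ry": 0,"rz": 0,"gripper": 0.5}
    - {"tx": 0.8,"ty": 0,"tz": 0,"rx": 0,"ry": 0,"rz": 0,"gripper": 0.5}
    - {"tx": 0.8,"ty": 0,"tz": 0,"rx": 0,"ry": 0,"rz": 0,"gripper": 0.5}
    - {"tx": 0.8,"ty": 0,"tz": 0,"rx": 0,"ry": 0,"rz": 0,"gripper": 0.5}
    - {"tx": 0.8,"ty": 0,"tz": 0,"rx": 0,"ry": 0,"rz": 0,"gripper": 0.5}
    - {"tx": 0.6,"ty": 0,"tz": 0,"rx": 0,"ry": 0,"rz": 0,"gripper": 0.5}
    - {"tx": 0.3,"ty": 0,"tz": 0,"rx": 0,"ry": 0,"rz": 0,"gripper": 0.5}

```text
clock: 23.5
eef_pos: [597.9, 73.3, 17.0]
tcp_rot: [3.142, -0.0, 1.611]
contact_force: [0.5, -0.1, 0.6]
opening: 0.751
```

Request:
move_arm:
  increments:
    - {"tx": 0.3,"ty": 0,"tz": 0,"rx": 0,"ry": 0,"rz": 0,"gripper": 0.5}
    - {"tx": 0.2,"ty": 0,"tz": 0,"rx": 0,"ry": 0,"rz": 0,"gripper": 0.5}
    - {"tx": 0.2,"ty": 0,"tz": 0,"rx": 0,"ry": 0,"rz": 0,"gripper": 0.5}
    - {"tx": 0.1,"ty": 0,"tz": 0,"rx": 0,"ry": 0,"rz": 0,"gripper": 0.5}

```text
clock: 23.9
eef_pos: [597.6, 80.6, 17.0]
tcp_rot: [-3.142, -0.0, 1.61]
contact_force: [-0.2, -0.5, 0.5]
opening: 0.75
```

Run:
```python
from h import *
m=wcam(); p,d=snap("wrist"); cv2.imwrite("pics/w6.png",p[:,:,::-1])
print(r.sense()["eef_pos"],r.sense()["contact_force"],sheet(m,"sheet_frame",45))
```

```text
[597.62562123  80.66861027  17.02455857] [-0.29599539  0.56900839 -1.09738608] [(0.81, 600, 138, 100, 91, 2.3), (0.48, 691, 163, 28, 39, 17.5)]
```

View pics/w6.png

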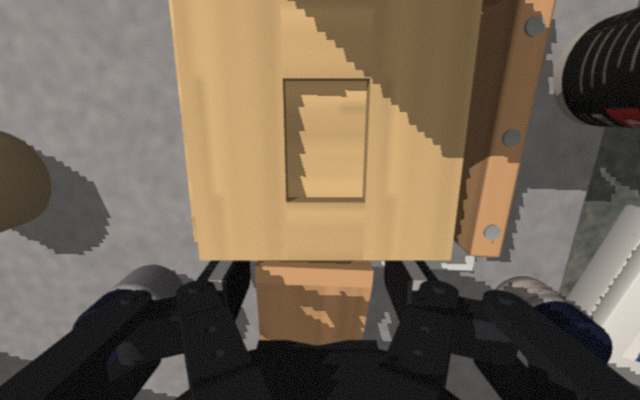

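The frame sheet dropped onto the pile (window at (285–368, 78–200)). I'll press it to the end fence.

Request:
move_arm:
  increments:
    - {"tx": 0.2,"ty": 0,"tz": 0,"rx": 0,"ry": 0,"rz": 0,"gripper": 0.5}
    - {"tx": 0.2,"ty": 0,"tz": 0,"rx": 0,"ry": 0,"rz": 0,"gripper": 0.5}
    - {"tx": 0.2,"ty": 0,"tz": 0,"rx": 0,"ry": 0,"rz": 0,"gripper": 0.5}

```text
clock: 24.3
eef_pos: [596.9, 84.3, 17.0]
tcp_rot: [-3.14, 0.003, 1.61]
contact_force: [-1.4, -25.7, 6.6]
opening: 0.749
```

Request:
move_arm:
  increments:
    - {"tx": 0.1,"ty": 0,"tz": 0,"rx": 0,"ry": 0,"rz": 0,"gripper": 0.5}
    - {"tx": 0,"ty": 0,"tz": 0,"rx": 0,"ry": 0,"rz": 0,"gripper": 0.5}

```text
clock: 24.5
eef_pos: [596.6, 84.3, 17.0]
tcp_rot: [-3.14, 0.004, 1.61]
contact_force: [-2.3, -22.9, 5.3]
opening: 0.75
```

Request:
move_arm:
  increments:
    - {"tx": -1.2,"ty": 0,"tz": 0,"rx": 0,"ry": 0,"rz": 0,"gripper": 0.5}
    - {"tx": 0,"ty": 0,"tz": -4,"rx": 0,"ry": 0,"rz": 0,"gripper": 0.5}
    - {"tx": 0,"ty": 0,"tz": -4,"rx": 0,"ry": 0,"rz": 8.2,"gripper": 0.5}
    - {"tx": 0,"ty": 0,"tz": 0,"rx": 0,"ry": 0,"rz": 8.2,"gripper": 0.2}
    - {"tx": 0,"ty": 0,"tz": 0,"rx": 0,"ry": 0,"rz": 8.2,"gripper": 0.2}
    - {"tx": 0,"ty": 0,"tz": 0,"rx": 0,"ry": 0,"rz": 8.2,"gripper": 0.2}
    - {"tx": 0,"ty": 0,"tz": 0,"rx": 0,"ry": 0,"rz": 8.2,"gripper": 0.2}
    - {"tx": 0,"ty": 0,"tz": 0,"rx": 0,"ry": 0,"rz": 8.2,"gripper": 0.2}
    - {"tx": 0,"ty": 0,"tz": 0,"rx": 0,"ry": 0,"rz": 8.2,"gripper": 0.2}
    - {"tx": 0,"ty": 0,"tz": 0,"rx": 0,"ry": 0,"rz": 8.2,"gripper": 0.2}
    - {"tx": 0,"ty": 0,"tz": 0,"rx": 0,"ry": 0,"rz": 8.2,"gripper": 0.2}
    - {"tx": 0,"ty": 0,"tz": 0,"rx": 0,"ry": 0,"rz": 8.2,"gripper": 0.2}

```text
clock: 25.7
eef_pos: [597.8, 75.7, 97.0]
tcp_rot: [-3.141, -0.0, 0.173]
contact_force: [-0.3, 0.6, -0.6]
opening: 0.595
```

Request:
move_arm:
  increments:
    - {"tx": 0,"ty": 0,"tz": 0,"rx": 0,"ry": 0,"rz": 8.2,"gripper": 0.2}
    - {"tx": -3,"ty": -2,"tz": 0,"rx": 0,"ry": 0,"rz": 0,"gripper": 0.2}
    - {"tx": -3,"ty": -2,"tz": 0,"rx": 0,"ry": 0,"rz": 0,"gripper": 0.2}
    - {"tx": -2.5,"ty": -1.4,"tz": 0,"rx": 0,"ry": 0,"rz": 0,"gripper": 0.2}
    - {"tx": 0,"ty": 0,"tz": 0,"rx": 0,"ry": 0,"rz": 0,"gripper": 0.2}

```text
clock: 26.2
eef_pos: [507.4, 127.4, 96.7]
tcp_rot: [3.142, 0.003, 0.037]
contact_force: [-0.2, -1.4, 0.0]
opening: 0.601
```

Request:
move_arm:
  increments:
    - {"tx": 0,"ty": 0,"tz": 4,"rx": 0,"ry": 0,"rz": 0,"gripper": 0.2}
    - {"tx": 0,"ty": 0,"tz": 3,"rx": 0,"ry": 0,"rz": 0,"gripper": 0.2}
    - {"tx": 0,"ty": 0,"tz": 0.7,"rx": 0,"ry": 0,"rz": 0,"gripper": 0.2}
    - {"tx": 1.2,"ty": 0,"tz": 0,"rx": 0,"ry": 0,"rz": 0,"gripper": 0.2}
    - {"tx": 0.6,"ty": 0,"tz": 0,"rx": 0,"ry": 0,"rz": 0,"gripper": 0.2}
    - {"tx": 0.6,"ty": 0,"tz": 0,"rx": 0,"ry": 0,"rz": 0,"gripper": 0.2}
    - {"tx": 0.6,"ty": 0,"tz": 0,"rx": 0,"ry": 0,"rz": 0,"gripper": 0.2}
    - {"tx": 0.3,"ty": 0,"tz": 0,"rx": 0,"ry": 0,"rz": 0,"gripper": 0.2}
    - {"tx": 0.2,"ty": 0,"tz": 0,"rx": 0,"ry": 0,"rz": 0,"gripper": 0.2}

```text
clock: 27.1
eef_pos: [544.4, 127.5, 20.1]
tcp_rot: [3.141, 0.003, 0.035]
contact_force: [-9.3, 0.9, 4.4]
opening: 0.599
```

Request:
move_arm:
  increments:
    - {"tx": 0.2,"ty": 0,"tz": 0,"rx": 0,"ry": 0,"rz": 0,"gripper": 0.2}
    - {"tx": 0.2,"ty": 0,"tz": 0,"rx": 0,"ry": 0,"rz": 0,"gripper": 0.2}

```text
clock: 27.3
eef_pos: [544.4, 127.2, 19.2]
tcp_rot: [3.14, 0.011, 0.035]
contact_force: [-20.0, 0.4, 9.2]
opening: 0.603
```

Side push stopped at the same x as for the base alone (544.4), so all three should be flush there. Next is a repeat end push, then a check.

Request:
move_arm:
  increments:
    - {"tx": -1.5,"ty": 0,"tz": 0,"rx": 0,"ry": 0,"rz": 0,"gripper": 0.2}
    - {"tx": 0,"ty": 0,"tz": -4,"rx": 0,"ry": 0,"rz": 0,"gripper": 0.2}
    - {"tx": 0,"ty": 0,"tz": -4,"rx": 0,"ry": 0,"rz": -8.2,"gripper": 0.5}
    - {"tx": 0,"ty": 0,"tz": 0,"rx": 0,"ry": 0,"rz": -8.2,"gripper": 0.5}
    - {"tx": 0,"ty": 0,"tz": 0,"rx": 0,"ry": 0,"rz": -8.2,"gripper": 0.5}
    - {"tx": 0,"ty": 0,"tz": 0,"rx": 0,"ry": 0,"rz": -8.2,"gripper": 0.5}
    - {"tx": 0,"ty": 0,"tz": 0,"rx": 0,"ry": 0,"rz": -8.2,"gripper": 0.5}
    - {"tx": 0,"ty": 0,"tz": 0,"rx": 0,"ry": 0,"rz": -8.2,"gripper": 0.5}
    - {"tx": 0,"ty": 0,"tz": 0,"rx": 0,"ry": 0,"rz": -8.2,"gripper": 0.5}
    - {"tx": 0,"ty": 0,"tz": 0,"rx": 0,"ry": 0,"rz": -8.2,"gripper": 0.5}
    - {"tx": 0,"ty": 0,"tz": 0,"rx": 0,"ry": 0,"rz": -8.2,"gripper": 0.5}
    - {"tx": 0,"ty": 0,"tz": 0,"rx": 0,"ry": 0,"rz": -8.2,"gripper": 0.5}

```text
clock: 28.5
eef_pos: [535.2, 127.4, 100.4]
tcp_rot: [3.141, -0.0, 1.473]
contact_force: [-0.7, 0.5, -0.1]
opening: 0.752
```

Request:
move_arm:
  increments:
    - {"tx": 0,"ty": 0,"tz": 0,"rx": 0,"ry": 0,"rz": -8,"gripper": 0.5}
    - {"tx": -2.5,"ty": 3,"tz": 0,"rx": 0,"ry": 0,"rz": 0,"gripper": 0.5}
    - {"tx": -2.5,"ty": 3,"tz": 0,"rx": 0,"ry": 0,"rz": 0,"gripper": 0.5}
    - {"tx": -1,"ty": 1.2,"tz": 0,"rx": 0,"ry": 0,"rz": 0,"gripper": 0.5}
    - {"tx": 0,"ty": 0,"tz": 0,"rx": 0,"ry": 0,"rz": 0,"gripper": 0.5}

```text
clock: 29.0
eef_pos: [610.7, 68.8, 100.3]
tcp_rot: [3.14, 0.0, 1.605]
contact_force: [0.5, -0.3, -0.1]
opening: 0.75
```

Run:
```python
from h import *
m=wcam(); p,d=snap("wrist"); cv2.imwrite("pics/w7.png",p[:,:,::-1])
print(r.sense()["eef_pos"],sheet(m,"sheet_frame",45))
```

```text
[609.12562147  69.55290973  99.93834743] [(0.77, 608, 142, 92, 100, 89.6), (0.48, 462, 114, 44, 60, 89.6)]
```

View pics/w7.png

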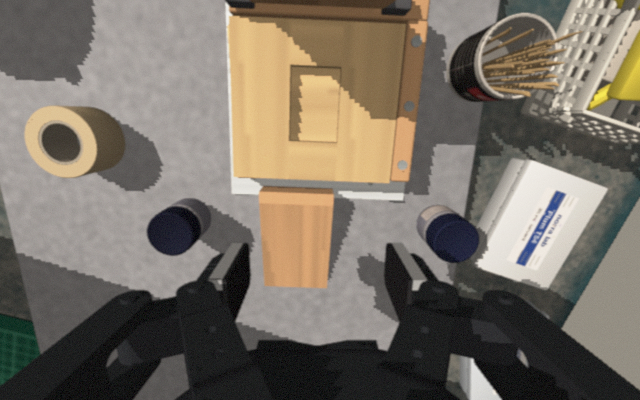

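The pile looks flush with both fences (the frame's right edge meets the side fence at col 408), and both jars are standing. I'll do the confirming end push.

Request:
move_arm:
  increments:
    - {"tx": 0,"ty": -0.9,"tz": 2,"rx": 0,"ry": 0,"rz": 0,"gripper": 0.5}
    - {"tx": 0,"ty": 0,"tz": 3.5,"rx": 0,"ry": 0,"rz": -0.2,"gripper": 0.5}
    - {"tx": 0,"ty": 0,"tz": 2.8,"rx": 0,"ry": 0,"rz": 0,"gripper": 0.5}
    - {"tx": 0.6,"ty": 0,"tz": 0,"rx": 0,"ry": 0,"rz": 0,"gripper": 0.5}
    - {"tx": 0.5,"ty": 0,"tz": 0,"rx": 0,"ry": 0,"rz": 0,"gripper": 0.5}
    - {"tx": 0.2,"ty": 0,"tz": 0,"rx": 0,"ry": 0,"rz": 0,"gripper": 0.5}
    - {"tx": 0.2,"ty": 0,"tz": 0,"rx": 0,"ry": 0,"rz": 0,"gripper": 0.5}
    - {"tx": 0.1,"ty": 0,"tz": 0,"rx": 0,"ry": 0,"rz": 0,"gripper": 0.5}

```text
clock: 29.9
eef_pos: [598.0, 84.2, 17.1]
tcp_rot: [-3.139, 0.003, 1.611]
contact_force: [-2.1, -17.7, 3.1]
opening: 0.75
```

Request:
move_arm:
  increments:
    - {"tx": 0.1,"ty": 0,"tz": 0,"rx": 0,"ry": 0,"rz": 0,"gripper": 0.5}
    - {"tx": 0.1,"ty": 0,"tz": 0,"rx": 0,"ry": 0,"rz": 0,"gripper": 0.5}

```text
clock: 30.1
eef_pos: [597.7, 84.4, 17.2]
tcp_rot: [-3.139, 0.004, 1.61]
contact_force: [-2.2, -27.7, 4.4]
opening: 0.749
```

Request:
move_arm:
  increments:
    - {"tx": -1.2,"ty": 0,"tz": 0,"rx": 0,"ry": 0,"rz": 0,"gripper": 0.5}
    - {"tx": 0,"ty": 0,"tz": -4,"rx": 0,"ry": 0,"rz": 0,"gripper": 0.5}
    - {"tx": 0,"ty": 0,"tz": -4,"rx": 0,"ry": 0,"rz": 8.2,"gripper": 0.5}
    - {"tx": 0,"ty": 0,"tz": -4,"rx": 0,"ry": 0,"rz": 8.2,"gripper": 0.5}
    - {"tx": 0,"ty": 0,"tz": -3.6,"rx": 0,"ry": 0,"rz": 8.2,"gripper": 0.5}
    - {"tx": 0,"ty": 0,"tz": 0,"rx": 0,"ry": 0,"rz": 8.2,"gripper": 0.5}
    - {"tx": 0,"ty": 0,"tz": 0,"rx": 0,"ry": 0,"rz": 8.2,"gripper": 0.5}
    - {"tx": 0,"ty": 0,"tz": 0,"rx": 0,"ry": 0,"rz": 8.2,"gripper": 0.5}
    - {"tx": 0,"ty": 0,"tz": 0,"rx": 0,"ry": 0,"rz": 8.2,"gripper": 0.5}
    - {"tx": 0,"ty": 0,"tz": 0,"rx": 0,"ry": 0,"rz": 8.2,"gripper": 0.5}
    - {"tx": 0,"ty": 0,"tz": 0,"rx": 0,"ry": 0,"rz": 8.2,"gripper": 0.5}
    - {"tx": 0,"ty": 0,"tz": 0,"rx": 0,"ry": 0,"rz": 8.2,"gripper": 0.5}

```text
clock: 31.3
eef_pos: [599.4, 76.0, 173.3]
tcp_rot: [-3.141, -0.0, 0.173]
contact_force: [-1.1, -0.3, -0.4]
opening: 0.752
```

Request:
move_arm:
  increments:
    - {"tx": 0,"ty": 0,"tz": 0,"rx": 0,"ry": 0,"rz": 8.2,"gripper": 0.5}
    - {"tx": 0.6,"ty": 0,"tz": 0,"rx": 0,"ry": 0,"rz": 0,"gripper": 0.5}

```text
clock: 31.5
eef_pos: [605.2, 76.1, 173.3]
tcp_rot: [-3.141, 0.0, 0.034]
contact_force: [-0.1, -0.8, 0.6]
opening: 0.752
```

Run:
```python
from h import *
m=wcam(); p,d=snap("wrist"); print(r.sense()["eef_pos"])
for x in r.place_of("lid_tip","wrist")[:2]: print(np.round(wworld(m,*x["location"],134)),x)
# lid edge/ wall from wrist depth
v,u=np.mgrid[0:400:2,0:640:2]; z=d[::2,::2]; ok=z>0
P=np.stack([(u-m["cx"])/m["fx"]*z,(v-m["cy"])/m["fy"]*z,z],-1)[ok]@m["T"][:3,:3].T+m["T"][:3,3]
s=(P[:,0]>575)&(P[:,0]<640)&(P[:,1]>140)&(P[:,1]<205)&(P[:,2]>60)&(P[:,2]<150); Q=P[s]
for a in range(60,150,10):
    k=(Q[:,2]>a)&(Q[:,2]<=a+10); print(a,k.sum(),np.round(np.percentile(Q[k][:,1],[2,50,98])) if k.sum() else "")
s=(P[:,0]>500)&(P[:,0]<720)&(P[:,1]>200)&(P[:,1]<300)&(P[:,2]>70); print("behind",s.sum(),P[s].min(0) if s.sum() else "",P[s].max(0) if s.sum() else "")
```

```text
[606.66737544  76.19996517 173.43018264]
[609. 180. 134.] {'location': [219.2, 146.2], 'confidence': 0.75}
60 63 [189. 190. 191.]
70 63 [187. 188. 189.]
80 82 [185. 186. 187.]
90 81 [183. 184. 185.]
100 100 [182. 183. 184.]
110 115 [180. 181. 182.]
120 131 [178. 179. 180.]
130 354 [178. 181. 185.]
140 0 
behind 0
```

Request:
move_arm:
  increments:
    - {"tx": 0,"ty": -4.5,"tz": 0,"rx": 0,"ry": 0,"rz": 0,"gripper": 0.5}
    - {"tx": 0,"ty": -4.4,"tz": 0,"rx": 0,"ry": 0,"rz": 0,"gripper": 0.5}
    - {"tx": 0,"ty": 0,"tz": 0,"rx": 0,"ry": 0,"rz": 0,"gripper": 0.5}
    - {"tx": 0,"ty": 0,"tz": 3,"rx": 0,"ry": 0,"rz": 0,"gripper": 0.5}
    - {"tx": 0,"ty": 0,"tz": 3.7,"rx": 0,"ry": 0,"rz": 0,"gripper": 0.5}
    - {"tx": 0,"ty": 0.5,"tz": 0,"rx": 0,"ry": 0,"rz": 0,"gripper": 0.5}
    - {"tx": 0,"ty": 0.5,"tz": 0,"rx": 0,"ry": 0,"rz": 0,"gripper": 0.5}
    - {"tx": 0,"ty": 0.5,"tz": 0.1,"rx": 0,"ry": 0,"rz": 0,"gripper": 0.5}

```text
clock: 32.4
eef_pos: [604.4, 149.4, 106.9]
tcp_rot: [-3.141, -0.002, 0.036]
contact_force: [-0.7, 0.7, 0.4]
opening: 0.749
```

Request:
move_arm:
  increments:
    - {"tx": 0,"ty": 0.6,"tz": 0.1,"rx": 0,"ry": 0,"rz": 0,"gripper": 0.5}
    - {"tx": 0,"ty": 0.6,"tz": 0.1,"rx": 0,"ry": 0,"rz": 0,"gripper": 0.5}
    - {"tx": 0,"ty": 0.6,"tz": 0.1,"rx": 0,"ry": 0,"rz": 0,"gripper": 0.5}
    - {"tx": 0,"ty": 0.6,"tz": 0.1,"rx": 0,"ry": 0,"rz": 0,"gripper": 0.5}
    - {"tx": 0,"ty": 0.6,"tz": 0.1,"rx": 0,"ry": 0,"rz": 0,"gripper": 0.5}
    - {"tx": 0,"ty": 0.6,"tz": 0.1,"rx": 0,"ry": 0,"rz": 0,"gripper": 0.5}

```text
clock: 33.0
eef_pos: [604.4, 113.3, 98.9]
tcp_rot: [3.142, 0.0, 0.036]
contact_force: [0.9, 0.4, 0.2]
opening: 0.754
```

```bash
cat > lid.py <<'E'
from h import *
m=wcam(); p,d=snap("wrist"); cv2.imwrite("pics/w8.png",p[:,:,::-1]); print(r.sense()["eef_pos"],r.sense()["opening"])
for x in r.place_of("lid_tip","wrist")[:1]: print(np.round(wworld(m,*x["location"],117)),x)
v,u=np.mgrid[0:400:2,0:640:2]; z=d[::2,::2]; ok=z>0
P=np.stack([(u-m["cx"])/m["fx"]*z,(v-m["cy"])/m["fy"]*z,z],-1)[ok]@m["T"][:3,:3].T+m["T"][:3,3]
for x0,x1 in [(595,615),(620,640)]:
  for y0 in range(80,210,10):
    k=(P[:,0]>x0)&(P[:,0]<x1)&(P[:,1]>y0)&(P[:,1]<y0+10)
    if k.sum(): print(x0,y0,k.sum(),np.round(np.percentile(P[k][:,2],[5,50,95])))
E
python3 lid.py
```

```text
[604.34213944 112.51863256  98.76723543] 0.7470944603305729
[613. 134. 117.] {'location': [257.6, 270.1], 'confidence': 0.74}
595 80 379 [ 20. 118. 142.]
595 90 73 [19. 21. 45.]
595 100 110 [43. 44. 45.]
595 110 116 [43. 44. 45.]
595 120 99 [35. 36. 45.]
595 130 251 [ 35. 107. 111.]
595 140 440 [ 37. 121. 143.]
595 150 249 [ 93. 156. 158.]
595 160 1258 [ 88. 161. 184.]
595 170 314 [ 73. 161. 168.]
595 180 91 [63. 67. 71.]
595 190 66 [52. 58. 62.]
595 200 7 [49. 51. 53.]
620 80 554 [ 20. 174. 187.]
620 90 870 [ 21. 186. 197.]
620 100 356 [ 43. 192. 197.]
620 110 119 [43. 44. 45.]
620 120 399 [ 44. 192. 197.]
620 130 1091 [ 44. 182. 196.]
620 140 598 [ 44. 170. 184.]
620 150 193 [ 44.  94. 100.]
620 160 161 [44. 85. 90.]
620 170 124 [45. 77. 82.]
620 180 89 [64. 68. 72.]
620 190 76 [53. 59. 63.]
620 200 30 [49. 51. 54.]
```

View pics/w8.png

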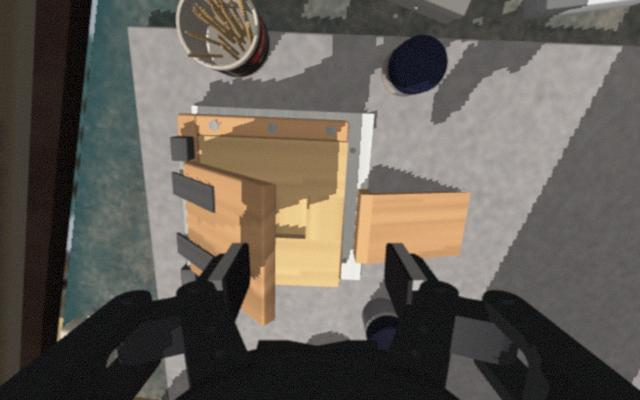

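The lid is already down to about 45° (its tip near (270,250) in the view) and the pile is still flush. I'll close the fingers and press it down from above.

Request:
move_arm:
  increments:
    - {"tx": 0,"ty": 0,"tz": -2.5,"rx": 0,"ry": 0,"rz": 0,"gripper": 0.5}
    - {"tx": 0,"ty": 0,"tz": -2.5,"rx": 0,"ry": 0,"rz": 0,"gripper": -1}
    - {"tx": 0,"ty": -2.2,"tz": 0,"rx": 0,"ry": 0,"rz": 0,"gripper": -1}
    - {"tx": 0,"ty": -2,"tz": 0,"rx": 0,"ry": 0,"rz": 0,"gripper": -1}
    - {"tx": 0,"ty": 0,"tz": 0,"rx": 0,"ry": 0,"rz": 0,"gripper": -1}
    - {"tx": 0,"ty": 0,"tz": 0,"rx": 0,"ry": 0,"rz": 0,"gripper": -1}
    - {"tx": 0,"ty": 0,"tz": 2.5,"rx": 0,"ry": 0,"rz": 0,"gripper": -1}
    - {"tx": 0,"ty": 0,"tz": 1,"rx": 0,"ry": 0,"rz": 0,"gripper": -1}
    - {"tx": 0,"ty": 0,"tz": 0.7,"rx": 0,"ry": 0,"rz": 0,"gripper": -1}
    - {"tx": 0,"ty": 0,"tz": 0.7,"rx": 0,"ry": 0,"rz": 0,"gripper": -1}

```text
clock: 34.1
eef_pos: [603.0, 155.4, 99.6]
tcp_rot: [3.141, 0.0, 0.035]
contact_force: [-0.4, 0.4, 0.9]
opening: 0.001
```

Request:
move_arm:
  increments:
    - {"tx": 0,"ty": 0,"tz": 0.8,"rx": 0,"ry": 0,"rz": 0,"gripper": -1}
    - {"tx": 0,"ty": 0,"tz": 0.8,"rx": 0,"ry": 0,"rz": 0,"gripper": -1}
    - {"tx": 0,"ty": 0,"tz": 0.8,"rx": 0,"ry": 0,"rz": 0,"gripper": -1}

```text
clock: 34.4
eef_pos: [603.1, 155.8, 75.7]
tcp_rot: [-3.142, -0.0, 0.036]
contact_force: [0.3, 0.4, 1.4]
opening: 0.001
```

Request:
move_arm:
  increments:
    - {"tx": 0,"ty": 0,"tz": 0.7,"rx": 0,"ry": 0,"rz": 0,"gripper": -1}
    - {"tx": 0,"ty": 0,"tz": 0.6,"rx": 0,"ry": 0,"rz": 0,"gripper": -1}
    - {"tx": 0,"ty": 0,"tz": 0.3,"rx": 0,"ry": 0,"rz": 0,"gripper": -1}

```text
clock: 34.7
eef_pos: [602.7, 155.7, 59.3]
tcp_rot: [3.141, 0.001, 0.036]
contact_force: [-0.7, -1.0, 0.9]
opening: 0.003
```

Request:
move_arm:
  increments:
    - {"tx": 0,"ty": 0,"tz": 0.2,"rx": 0,"ry": 0,"rz": 0,"gripper": -1}
    - {"tx": 0,"ty": 0,"tz": 0.1,"rx": 0,"ry": 0,"rz": 0,"gripper": -1}

```text
clock: 34.9
eef_pos: [602.9, 155.8, 56.9]
tcp_rot: [3.142, 0.0, 0.036]
contact_force: [-0.4, 0.1, 1.6]
opening: 0.0
```

Now closer to the free edge for the final press.

Request:
move_arm:
  increments:
    - {"tx": 0,"ty": 0,"tz": -1,"rx": 0,"ry": 0,"rz": 0,"gripper": -1}
    - {"tx": 0,"ty": 2.5,"tz": 0,"rx": 0,"ry": 0,"rz": 0,"gripper": -1}
    - {"tx": 0,"ty": 0,"tz": 0.6,"rx": 0,"ry": 0,"rz": 0,"gripper": -1}
    - {"tx": 0,"ty": 0,"tz": 0.4,"rx": 0,"ry": 0,"rz": 0,"gripper": -1}
    - {"tx": 0,"ty": 0,"tz": 0.1,"rx": 0,"ry": 0,"rz": 0,"gripper": -1}

```text
clock: 35.4
eef_pos: [603.6, 131.1, 55.8]
tcp_rot: [-3.142, 0.0, 0.036]
contact_force: [0.2, -0.8, -0.4]
opening: -0.004
```

Request:
move_arm:
  increments:
    - {"tx": 0,"ty": 0,"tz": 0.1,"rx": 0,"ry": 0,"rz": 0,"gripper": -1}
    - {"tx": 0,"ty": 0,"tz": 0.1,"rx": 0,"ry": 0,"rz": 0,"gripper": -1}

```text
clock: 35.6
eef_pos: [603.8, 131.3, 54.6]
tcp_rot: [-3.142, 0.0, 0.036]
contact_force: [-4.7, -1.6, 15.2]
opening: 0.003
```

Request:
move_arm:
  increments:
    - {"tx": 0,"ty": 0,"tz": 0.1,"rx": 0,"ry": 0,"rz": 0,"gripper": -1}
    - {"tx": 0,"ty": 0,"tz": 0,"rx": 0,"ry": 0,"rz": 0,"gripper": -1}

```text
clock: 35.8
eef_pos: [603.9, 131.3, 54.5]
tcp_rot: [-3.141, -0.0, 0.036]
contact_force: [-6.1, -0.9, 17.2]
opening: -0.002
```

Request:
move_arm:
  increments:
    - {"tx": 0,"ty": 0,"tz": -2,"rx": 0,"ry": 0,"rz": 0,"gripper": -1}
    - {"tx": 0,"ty": 0,"tz": -4,"rx": 0,"ry": 0,"rz": 0,"gripper": -1}
    - {"tx": -2,"ty": 0,"tz": -4,"rx": 0,"ry": 0,"rz": 0,"gripper": -1}
    - {"tx": -4,"ty": 0,"tz": -2,"rx": 0,"ry": 0,"rz": 0,"gripper": -1}
    - {"tx": -4,"ty": 0,"tz": 0,"rx": 0,"ry": 0,"rz": 0,"gripper": -1}
    - {"tx": 0,"ty": 0,"tz": 0,"rx": 0,"ry": 0,"rz": 0,"gripper": -1}

```text
clock: 36.4
eef_pos: [499.0, 127.1, 173.2]
tcp_rot: [3.141, 0.003, 0.037]
contact_force: [0.2, -0.3, 0.8]
opening: 0.003
```

```bash
python3 lid.py | grep -v "^[56]"
python3 - <<'E'
from h import *
m=wcam(); p,d=snap("wrist"); cv2.imwrite("pics/w9.png",p[:,:,::-1])
v,u=np.mgrid[0:400,0:640]; ok=d>0
P=np.stack([(u-m["cx"])/m["fx"]*d,(v-m["cy"])/m["fy"]*d,d],-1)[ok]@m["T"][:3,:3].T+m["T"][:3,3]
for y0 in range(90,200,10):
    k=(abs(P[:,0]-607)<25)&(P[:,1]>y0)&(P[:,1]<y0+10); print(y0,np.round(np.median(P[k][:,2]),1))
print([ (n,sheet(m,n,z)[:1]) for n,z in [("near_jar",57),("far_jar",57),("roll",48),("sheet_frame",45)]])
E
```

```text
[501.8218348  127.45867822 173.42728131] 0.004013538163005953
[599. 116. 117.] {'location': [59.4, 343.0], 'confidence': 0.87}
90 21.1
100 44.2
110 53.6
120 54.0
130 54.0
140 54.0
150 54.3
160 54.7
170 54.6
180 54.6
190 54.1
[('near_jar', [(0.64, 523, 64, 36, 28, 47.9)]), ('far_jar', []), ('roll', [(0.87, 469, 110, 48, 30, 62.7)]), ('sheet_frame', [(0.58, 608, 143, 92, 101, 89.4)])]
```

View pics/w9.png

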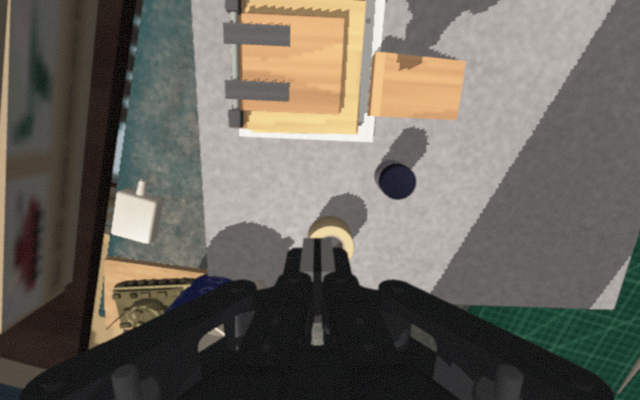

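The lid is level at z ≈ 54 mm (55 expected when closed), and the pile and the near jar and tape roll in this view look right. Handing in.

```bash
python3 -c "
from rig import r
print(r.sign_off())"
```

```text
the job is handed in; nothing more can be done
None
```

I stacked the three sheets in the press in the order asked, pushed the pile against both fences and closed the lid. I handed the job in at about 37 s, and the rig gave no verdict.

- **Sheets:** I squared the base sheet against the side fence. Then I slid the plain sheet, followed by the window sheet, up the ramp onto it.
- **Squaring:** The end pushes all stopped at TCP y 84.2–84.4 with 15–28 N. The side push stopped within 0.5 mm of the earlier base-only push, at 17–20 N. In the last picture the window sheet measured (608, 143) mm, about 2 mm from my estimate of the press origin. I did not measure each sheet's flushness separately.
- **Lid:** I hooked it down, then pressed it from above. The top surface reads 53.6–54.7 mm from end to end, against about 55 mm expected when closed.
- **Other objects:** The near jar and tape roll showed standing in the last picture. The far jar was not detected there, but it and the tin looked undisturbed when the lid was half down. I did not recheck the tin or the glue bottle after that; nothing I did came near the bottle.

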